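# Slide the injector carrier under the press bridge and set the clamp

## Robot

A 7-joint arm with a two-finger parallel gripper is mounted at the origin on the work surface. World frame = base frame: x ahead of the robot, y to its left, z up, the work surface at z = 0. Lengths are in m, angles in rad, forces in N, time in s.
With the tool pointing down it reaches from about 0.35 to 0.9 m from the base axis. Payload 7.2 kg.
Tool frame: the origin (TCP) lies at the very end of the fingers, on their centre line; the grasp point (between the pads) lies 19 mm behind it; z points along the fingers, y is the line along which they close (so a half turn about z gives the same grasp; the last joint's range is limited). The gripper opens to 85 mm and grips with 20 to 120 N. Pads are 22 mm wide; open, the fingers measure 114 mm over their backs; the gripper's body (76 mm by 85 mm) begins 54 mm behind the grasp point. The pads swing forward as they close: fully open they stand 13 mm farther back than shut.
Start: joints at [-1.242, 0.411, -0.013, 1.596, 0.006, 1.134, -0.082], TCP at [0.242, 0.576, 0.231] pointing down, gripper open.
Joint ranges: [-2.95, 2.95], [-0.29, 1.99], [-1.47, 1.44], [0.14, 2.54], [-1.03, 4.17], [0.13, 1.85], [-2.86, 2.86]. Speed limits (rad/s): [2.39, 2.39, 3.01, 3.01, 3.14, 3.14, 3.14].

## Interface

Orientations are given as a 3x3 rotation matrix whose columns are the frame's x, y, z axes.
In Python, from cell import manip gives the robot as it stands.
- The arm moves only by the tool jog_arm, never from a script. Its arguments are lists of equal length, an entry for each row: "slide": the shift along the tool's x, y, z in cm, a list of three; "roll": the turn about the tool's z in degrees; "fingers": the opening, from 0 (shut) to 1 (fully open). In form: {"slide": [[x, y, z], ...], "roll": [roll, ...], "fingers": [fingers, ...]}. A call has 1 to 12 rows; each row shifts and turns the commanded pose from where the row before left it, along the tool's axes as they then stand; what a row does not reach is not made up. A row lasts 1/8 s, in which the tool goes at most 62.5 mm and 10.7 degrees, less where a joint would pass 70% of its speed; a pose out of reach is approached as far as the arm can. A call is refused whole if a number of a shift passes 6.25 or a number of a turn 10.7, either way. A call with a gripper value outside its range is refused whole. The fingers move at their own pace and stop on an object; "grip_force" is the grip in N (left out, the last holds). Time passes only in rows, so rows that do not move let the fingers close. It gives the time, the measured TCP pose, the force, the opening and the grip force at its end, in the units of the state.
- manip.observe(): the state, without advancing time (a new reading comes with each control period).
- manip.get_image(name): name is "side" or "top" or "wrist"; returns a dict with "img" (384x512x3 uint8, red, green, blue), "mtx" (3x3 intrinsics, pixels), "R" (3x3) and "t" (3): a world point X has camera coordinates R X + t; the wrist camera has in their place "tool_from_camera" (4x4, takes a point from camera to tool coordinates, whose origin is the TCP and whose axes are the flange's). Camera axes: x right, y down, z forward; pixel columns grow to the right and rows downward; lengths in m; the calibration is good to about 2 mm. A picture is of the moment at which its call begins: read the wrist's pose just before it. There is no depth.
- manip.hand_in(): hands the job in; it is judged then, once.
Trained networks look in a picture, given as the dict that the camera call returned (one of the last four; its "shot" number tells which), for a name from the list of things; names that differ only in an ending like _2 or _b are one class to them, and where a whole thing is asked for, a point or a joint stands for the part that bears it (a point fixed in the world has none). Each returns a list of dicts, best first, with "p" (0 to 1); they miss things now and then, are a little off and sometimes report something else, mostly with a low value. They report only what shows in the picture. A call takes as long as a camera call. They do not tell look-alikes from the thing itself.
- manip.spot_in(name, picture): "at" ([column, row] in pixels, amid what is visible of it).
- manip.trace(name, picture): "mask" (384x512 bool, what is visible of it) and "at" ([column, row] in pixels, amid what is visible of it).
- manip.mark_of(name, picture): "at" ([column, row] in pixels: a listed point, or the origin of a listed thing).
The state is a dict: "time": time; "joints": joint angles; "qd": joint speeds; "effort": joint torques, N m; "tcp_pos": TCP position; "eef_rot": TCP orientation; "ft_force": force on the tool from outside, world axes, zero at the start; "wrist_torque": the same for the moment, N m; "width": finger opening in m; "finger_force": force on a finger pad.
Only numpy, scipy, OpenCV 4.12 (cv2) and the standard library are available. Lean on these libraries where they do the work, as an engineer would, in place of code of your own. Each camera call takes 0.05 s, during which the arm holds its last target. There are 200 camera calls.

## Task

Load the injector into the clamping press: set its carrier down on the open apron of the press, nose towards the guides and in line with them but not yet under the bridge, and let go of it; then slide it along the guides, under the bridge, fully home against the back stop. After that turn the clamp knob until the pointer stands on the long mark. Keep the carrier upright throughout and leave the other things on the bench where they are.

Things in the scene. Friction and masses are not known exactly. Their poses are not given: they have to be found in the camera images.
- carrier: loose injector carrier, 0.6 kg: aluminium base shoe 140 long (x) x 60 wide (y) x 14 mm thick; on it a steel injector barrel lies along x, held in two dark cradles 14 mm thick at x = -30 and +45 mm, up to 36 mm high; a short brass nozzle at the nose (+x), an upright 12 mm post with a black ball at the tail (-x). Origin: centre of the underside; z up
- barrel_grip (a point): point on the carrier's barrel between the cradles, near the centre of mass, carrier x = +7 mm, 42 mm above the underside. The barrel is 28 mm in diameter, axis 40 mm above the underside (top 54), from carrier x = -40 to +55 mm: pinch it across carrier y
- ball (a point): centre of the tail ball, 30 mm in diameter, at carrier x = -58 mm, 70 mm above the underside. Lifted by it the carrier would swing nose-down; it is for pushing
- press: fixed clamping press; x = sliding direction, from the apron to the back stop; z up. Origin: on the bench, below the carrier's origin when home. Steel bed 12 mm thick, 100 mm wide, x = -215 to +90 mm, on which the carrier slides. Back stop face at x = +70 mm. A carrier that is home lies at x = 0, y = 0, z = 12 mm, with the yaw of the press
- apron (a point): on the bed's top (12 mm above the bench) at press x = -125, y = 0: where the carrier's origin belongs when it is set down in front of the guides. Guides 18 mm high leave a 64 mm gap about press y = 0 from x = -25 to +75 mm; flared lead-ins start at x = -52 mm, about 86 mm apart there
- bridge (a point): middle of the underside of the green bridge over the guides, 76 mm above the bench. The bridge is 190 mm wide (press y), from press x = -3 to +77 mm, 18 mm thick (top 94 mm above the bench), its legs at press y = 67 to 89 mm on either side
- clamp_knob_grip (a point): on the axis of the black clamp knob on the bridge (press x = 37, y = -48 mm), at the height to grip: a 52 mm knob with a bar grip across it; the bar lies along press x at joint value 0 and turns with the knob
- clamp_knob (a joint): angle of the clamp knob (0 to 3.0 rad), growing clockwise seen from above; each radian moves the pointer 18 mm towards press +y
- pointer_tip (a point): tip of the dark steel pointer that slides along press y on the white scale on the bridge
- mark (a point): the long black mark on the scale, 30 mm long along press x, between shorter graduations; the pointer is on it when both have the same press y (point axes as the press)
- fitting: bystander, leave alone: plain steel turned fitting, 44 mm across, 70 mm tall, standing
- adapter: bystander, leave alone: aluminium stepped sleeve, 36 mm across, 75 mm tall, standing
- spanner: bystander, leave alone: open-ended steel spanner, 190 mm long, lying flat
- parts_bin: bystander, leave alone: open red plastic bin, 150 x 100 x 50 mm high
- spray_can: bystander, leave alone: spray can, 58 mm across, 170 mm tall
- torque_wrench: bystander, leave alone: torque wrench with black grip, about 355 mm long, lying across the far side
There are look-alikes about, which are no part of the job. Leave any blue look-alike of the carrier alone.

How it is judged:
By the outcome, as a careful person would: the job done as asked, in the order asked, and still so for the second after the job is handed in, with the robot touching nothing.
It also fails if it takes over 67 s, if anything falls off the work surface, if the arm or the gripper's body presses on something with over 40 N, if the wrist force passes 120 N, or if a joint passes its speed limit or range.

## Working session

There is one attempt and no reset: what is moved stays moved. The work goes in short steps, Python scripts to look and compute and a tool call to move; the robot and the scene stay as the last step left them, time stands still between calls to the robot, and variables do not carry over. Pictures are saved under pics/ and viewed, at most 10 in all, crops included, and the job is handed in when it is done.

Besides the shell and the picture viewer there is one more tool, called after "Emit:" by a JSON object that holds its "fn" and its "kwargs". jog_arm: Moves the arm, as the interface text tells. Its arguments: {"type":"object","properties":{"slide":{"type":"array","items":{"type":"array","items":{"type":"number"}}},"roll":{"type":"array","items":{"type":"number"}},"fingers":{"type":"array","items":{"type":"number"}},"grip_force":{"type":"number"}},"required":["slide","roll","fingers"]}

```bash
mkdir -p pics; ls; cat > h.py <<'E'
import numpy as np, cv2
from cell import manip
def ray(p,px):
    d=np.linalg.inv(p["mtx"])@np.array([px[0],px[1],1.0]); R=np.array(p["R"]);t=np.array(p["t"])
    return -R.T@t, R.T@d
def wr(p,s):
    T=np.array(p["tool_from_camera"]);Rt=np.array(s["eef_rot"]);
    Rwc=Rt@T[:3,:3]; c=Rt@T[:3,3]+np.array(s["tcp_pos"])
    p["R"]=Rwc.T; p["t"]=-Rwc.T@c; return p
def atz(p,px,z):
    c,d=ray(p,px); return c+d*(z-c[2])/d[2]
def proj(p,X):
    u=p["mtx"]@(np.array(p["R"])@X+np.array(p["t"])); return u[:2]/u[2]
def tri(obs):
    A=np.zeros((3,3));b=np.zeros(3)
    for p,px in obs:
        c,d=ray(p,px);d=d/np.linalg.norm(d);M=np.eye(3)-np.outer(d,d);A+=M;b+=M@c
    X=np.linalg.solve(A,b); return X,[np.round(proj(p,X)-px,1).tolist() for p,px in obs]
def save(n,img,s=1):
    cv2.imwrite("pics/"+n,cv2.resize(np.ascontiguousarray(img[:,:,::-1]),None,fx=s,fy=s,interpolation=cv2.INTER_CUBIC))
E
python3 - <<'E'
from h import *
np.set_printoptions(precision=3,suppress=True)
P={n:manip.get_image(n) for n in("top","side")}
for n,p in P.items():
    save(n+"0.png",p["img"],1.5); print(n,-np.array(p["R"]).T@p["t"])
    for k in "carrier barrel_grip ball press apron bridge clamp_knob_grip pointer_tip mark".split():
        for r in manip.mark_of(k,p)[:3]: print(n,k,np.round(r["at"],1),round(r["p"],2), atz(p,r["at"],{"barrel_grip":.042,"ball":.07,"apron":.012,"bridge":.076,"clamp_knob_grip":.12,"pointer_tip":.095,"mark":.095}.get(k,0)))
s=manip.observe();print(s["time"],s["tcp_pos"],s["eef_rot"])
E
```

```text
pics
top [0.421 0.089 1.529]
top carrier [153.3 216.8] 0.95 [0.445 0.468 0.   ]
top carrier [142.6 270.3] 0.61 [0.25  0.497 0.   ]
top carrier [197.7 209.5] 0.56 [0.477 0.305 0.   ]
top barrel_grip [136.4 263. ] 0.98 [0.279 0.509 0.042]
top barrel_grip [191.6 267.4] 0.89 [0.269 0.313 0.042]
top barrel_grip [148.1 214.7] 0.71 [0.451 0.476 0.042]
top ball [188.1 249.8] 0.87 [0.332 0.323 0.07 ]
top ball [138.2 285. ] 0.83 [0.207 0.491 0.07 ]
top ball [187.  227.8] 0.77 [0.409 0.33  0.07 ]
top press [280.2 175.1] 0.57 [0.613 0.004 0.   ]
top apron [281.7 208.1] 0.8 [ 0.49  -0.004  0.012]
top bridge [283.1 163.4] 0.62 [ 0.646 -0.001  0.076]
top clamp_knob_grip [301.4 163.1] 0.45 [ 0.642 -0.062  0.12 ]
top clamp_knob_grip [189.1 227.7] 0.27 [0.41  0.315 0.12 ]
top mark [271.1 157.9] 0.78 [0.661 0.042 0.095]
side [ 0.346 -0.96   0.963]
side carrier [159.7 147.2] 0.76 [0.272 0.494 0.   ]
side carrier [210.4 146.9] 0.74 [0.448 0.467 0.   ]
side carrier [219.9 172.7] 0.68 [0.463 0.312 0.   ]
side barrel_grip [159.8 166.9] 0.94 [0.273 0.318 0.042]
side barrel_grip [222.3 162.9] 0.71 [0.472 0.308 0.042]
side barrel_grip [209.2 137.1] 0.62 [0.446 0.466 0.042]
side ball [180.9 159.9] 0.96 [0.341 0.306 0.07 ]
side ball [203.2 153.2] 0.92 [0.414 0.331 0.07 ]
side ball [227.7 133.8] 0.72 [0.507 0.433 0.07 ]
side press [287.4 231.9] 0.8 [0.619 0.004 0.   ]
side press [298.8 198.2] 0.49 [0.688 0.144 0.   ]
side apron [242.8 235.7] 0.61 [ 0.49  -0.003  0.012]
side bridge [301.4 211.7] 0.66 [ 0.654 -0.001  0.076]
side clamp_knob_grip [309.1 207.8] 0.65 [ 0.662 -0.036  0.12 ]
side pointer_tip [299.1 201. ] 0.58 [0.652 0.023 0.095]
side mark [299.8 196. ] 0.89 [0.659 0.044 0.095]
1.0 [0.242 0.576 0.231] [[-0.922  0.387 -0.   ]
 [ 0.387  0.922  0.   ]
 [ 0.     0.    -1.   ]]
```

View pics/top0.png

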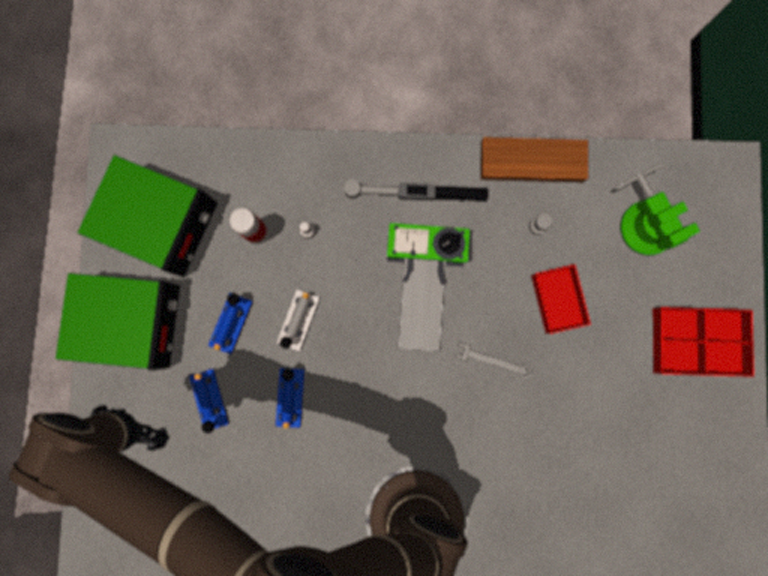

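View pics/side0.png

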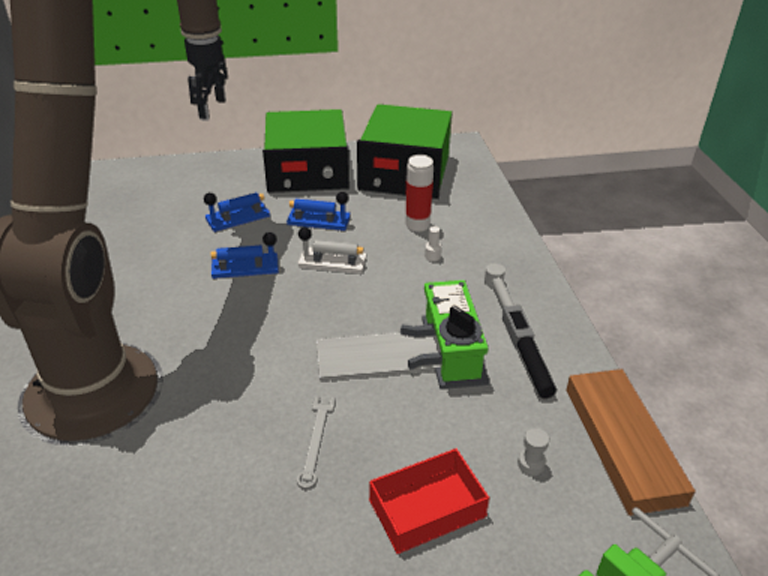

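The top view shows the silver/white carrier at raw (199,213), and the press with its bed at raw (280,205) and bridge at (286,162). Candidates for the carrier (raw top pixels): silver (198,213), blue (153,216), blue (139,267), blue (193,264). I choose the silver one.

```bash
python3 - <<'E'
from h import *
np.set_printoptions(precision=4,suppress=True)
t=manip.get_image("top");s=manip.get_image("side")
save("crop1.png",t["img"][185:240,170:225],8)
def near(k,p,c,r=25):
    L=[q for q in manip.mark_of(k,p) if np.hypot(*(np.array(q["at"])-c))<r]; return L[0]["at"] if L else None
for k,a,b in [("carrier",(198,212),(220,172)),("barrel_grip",(198,212),(222,163)),("ball",(188,228),(203,154)),("clamp_knob_grip",(301,163),(309,208)),("mark",(271,158),(300,196)),("bridge",(283,163),(301,212)),("apron",(281,208),(243,236)),("press",(280,175),(287,232))]:
    x,y=near(k,t,a,9),near(k,s,b,9)
    print(k,x,y, tri([(t,x),(s,y)]) if x is not None and y is not None else "")
st=manip.observe();print(manip.get_image("wrist")["tool_from_camera"],t["mtx"])
E
```

```text
carrier [198.2, 211.9] [221.4, 173.9] (array([0.4673, 0.303 , 0.0015]), [[-0.0, 0.1], [0.1, -0.0]])
barrel_grip [198.4, 215.4] [221.1, 163.4] (array([0.4601, 0.2943, 0.0505]), [[0.2, -1.8], [-2.0, 0.1]])
ball [188.3, 229.3] [205.1, 155.8] (array([0.4114, 0.326 , 0.0636]), [[0.3, -2.2], [-2.4, 0.1]])
clamp_knob_grip [300.2, 161.8] [309.7, 208.9] (array([ 0.6503, -0.0572,  0.1348]), [[0.4, -1.9], [-2.6, 0.3]])
mark [274.4, 160.8] [295.1, 196.6] (array([0.6456, 0.0314, 0.1054]), [[-0.2, 1.1], [1.3, -0.2]])
bridge [282.5, 165.1] [302.8, 212.2] (array([ 0.6486, -0.0012,  0.0741]), [[0.5, -2.4], [-3.2, 0.4]])
apron [279.6, 208.0] [241.0, 234.7] (array([0.488 , 0.0038, 0.0104]), [[-0.1, 0.6], [0.7, -0.1]])
press [283.6, 175.8] [282.1, 233.4] (array([ 0.6054, -0.008 ,  0.0085]), [[-0.2, 1.2], [1.6, -0.2]])
[[ 0.0001 -0.9536 -0.301   0.0759]
 [ 1.     -0.0001  0.0005  0.002 ]
 [-0.0005 -0.301   0.9536 -0.1436]
 [ 0.      0.      0.      1.    ]] [[413.5313   0.     257.5322]
 [  0.     413.5313 189.2395]
 [  0.       0.       1.    ]]
```

View pics/crop1.png

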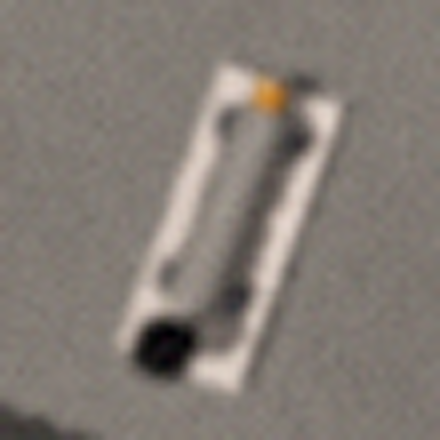

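The crop shows the light metal carrier: brass nose at raw (203,197), black ball at (190,228), pale base. That matches the description. I'll move above it for a wrist view.

Emit:
{"fn": "jog_arm", "kwargs": {"slide": [[-4.5,-2.35,0.4],[-4.5,-2.35,0.4],[-4.5,-2.35,0.4],[-4.5,-2.35,0.4],[-4.5,-2.35,0.4],[-4.5,-2.35,0.4],[-4.5,-2.35,0.4],[0,0,0],[0,0,0]], "roll": [-0.5,-0.5,-0.5,-0.5,-0.5,-0.5,0,0,0], "fingers": [1,1,1,1,1,1,1,1,1]}}

```text
time: 3.08
tcp_pos: [0.4753, 0.3094, 0.2033]
eef_rot: [[-0.941, 0.338, -0.0], [0.338, 0.941, 0.0], [0.001, 0.0, -1.0]]
ft_force: [-0.2, 1.3, -0.2]
width: 0.0855
finger_force: 0.0
```

```bash
cat >m1.py <<'E'
from h import *
np.set_printoptions(precision=4,suppress=True)
s=manip.observe();p=wr(manip.get_image("wrist"),s)
print(s["time"],s["tcp_pos"],s["eef_rot"])
save("w1.png",p["img"],1.5)
for k,z in(("carrier",0),("barrel_grip",.042),("ball",.07)):
    for q in manip.mark_of(k,p): print(k,q["at"],q["p"],atz(p,q["at"],z))
m=manip.trace("carrier",p)
for q in m:
    print(q["p"],q["at"],q["mask"].sum())
E
python3 m1.py
```

```text
3.075 [0.4753 0.3094 0.2033] [[-0.9412  0.3378 -0.0004]
 [ 0.3378  0.9412  0.0005]
 [ 0.0005  0.0003 -1.    ]]
carrier [245.3, 160.4] 0.88 [0.4669 0.3026 0.    ]
carrier [381.8, 102.7] 0.79 [0.4569 0.4722 0.    ]
barrel_grip [243.6, 176.3] 0.9 [0.4751 0.299  0.042 ]
barrel_grip [397.5, 95.3] 0.8 [0.4489 0.472  0.042 ]
barrel_grip [376.5, 280.4] 0.72 [0.652  0.4055 0.042 ]
ball [239.1, 109.9] 0.88 [0.4084 0.3204 0.07  ]
ball [398.5, 165.7] 0.86 [0.5095 0.4476 0.07  ]
ball [201.2, 29.9] 0.64 [0.3363 0.3132 0.07  ]
0.96 [201.7, 25.4] 3545
0.94 [246.4, 156.0] 6392
0.66 [386.7, 99.1] 8783
```

View pics/w1.png

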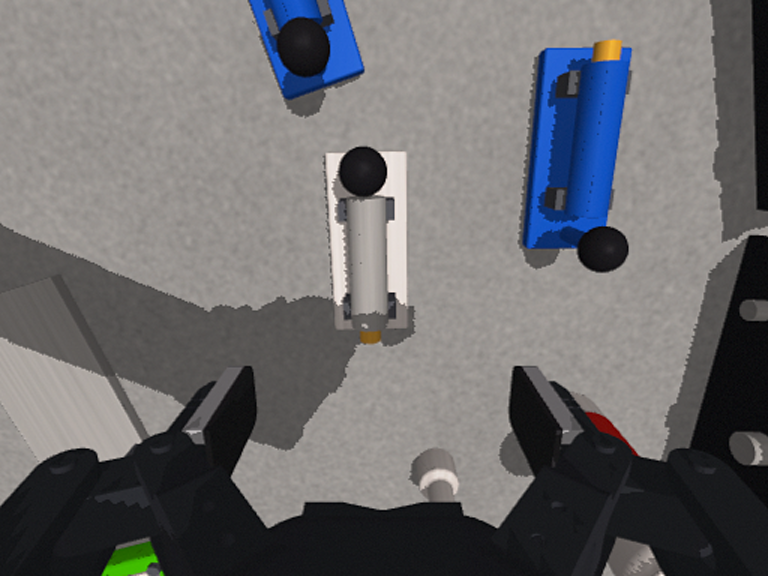

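The wrist view shows the silver carrier centred at about raw (245,158), tail ball at (241,113), and blue ones beside it at (385,100) and (203,25). Now its yaw, from the shoe edges.

```bash
python3 - <<'E'
from h import *
np.set_printoptions(precision=4,suppress=True)
s=manip.observe();p=wr(manip.get_image("wrist"),s)
C=[atz(p,np.array(c)/1.5,.014) for c in((326,153),(407,153),(407,328),(334,328))]
for i in range(4):
    d=C[(i+1)%4]-C[i]; print(C[i][:2],np.linalg.norm(d),np.arctan2(d[1],d[0]))
print("ctr",np.mean(C,0))
m=[q for q in manip.trace("carrier",p) if abs(q["at"][0]-246)<12][0]["mask"]
hsv=cv2.cvtColor(p["img"],cv2.COLOR_RGB2HSV)
r=p["img"].astype(int); w=m&(r.min(2)>150)
# right & left edge per row
L=[];R=[]
for y in range(106,216,3):
    xs=np.flatnonzero(m[y])
    if len(xs): L.append(atz(p,(xs[0],y),.014)[:2]);R.append(atz(p,(xs[-1]+1,y),.014)[:2])
for E in(L,R):
    E=np.array(E);v=cv2.fitLine(E.astype(np.float32),cv2.DIST_HUBER,0,.001,.001).ravel();print(np.arctan(v[1]/v[0]),v[2:],)
print(proj(p,np.array([.4669,.3026,0])))
E
```

```text
[0.3929 0.2981] 0.05902180542426568 1.2285716419025914
[0.4127 0.3537] 0.13782275977103542 -0.32509320626610183
[0.5433 0.3097] 0.06011995390742525 -1.9133035503964588
[0.5231 0.2531] 0.13779133647996747 2.80853301347197
ctr [0.468  0.3037 0.014 ]
-0.32194388 [0.4545 0.2755]
-0.3254374 [0.4749 0.3324]
[244.9228 160.8789]
```

Emit:
{"fn": "jog_arm", "kwargs": {"slide": [[-0.2,-0.8,0],[0,0,5],[0,0,5],[0,0,4],[0,0,2.5],[0,0,1.4],[0,0,0],[0,0,0],[0,0,0],[0,0,0],[0,0,0],[0,0,0]], "roll": [-1,0,0,0,0,0,0,0,0,0,0,0], "fingers": [1,1,1,1,1,1,1,0,0,0,0,0], "grip_force": 60}}

```text
time: 4.92
tcp_pos: [0.4749, 0.3005, 0.0252]
eef_rot: [[-0.947, 0.321, 0.0], [0.321, 0.947, -0.0], [-0.0, 0.0, -1.0]]
ft_force: [-1.3, -2.3, 6.8]
width: 0.0261
finger_force: 58.5
```

Emit:
{"fn": "jog_arm", "kwargs": {"slide": [[0,0,-1.5],[0,0,-4],[0,0,-5],[0,0,0]], "roll": [0,0,0,0], "fingers": [0,0,0,0]}}

```text
time: 5.42
tcp_pos: [0.4768, 0.3023, 0.1335]
eef_rot: [[-0.947, 0.321, 0.006], [0.321, 0.947, 0.005], [-0.004, 0.006, -1.0]]
ft_force: [0.0, 0.2, -5.6]
width: 0.0264
finger_force: 60.6
```

```bash
python3 - <<'E'
from h import *
np.set_printoptions(precision=4,suppress=True)
t=manip.get_image("top");s=manip.get_image("side")
for n,p in(("t",t),("s",s)):
  for k,z in(("press",0),("apron",.012),("bridge",.076)):
    for q in manip.mark_of(k,p)[:2]: print(n,k,q["at"],q["p"],atz(p,q["at"],z))
q=[q for q in manip.trace("press",t)][0]; m=q["mask"]; print(q["p"],q["at"],m.sum())
ys=np.flatnonzero(m.any(1));print(ys[0],ys[-1])
L=[];R=[]
for y in range(188,230):
    xs=np.flatnonzero(m[y])
    if len(xs): L.append(atz(t,(xs[0],y),.012)[:2]);R.append(atz(t,(xs[-1]+1,y),.012)[:2])
L=np.array(L);R=np.array(R);print(np.c_[L,R][::5])
for E in(L,R):
    v=cv2.fitLine(E.astype(np.float32),cv2.DIST_HUBER,0,.001,.001).ravel();print(np.arctan(v[1]/v[0]),v[2:])
print("end",atz(t,(280,ys[-1]+1),.012))
u=manip.get_image("wrist");save("w2.png",u["img"],1.2);save("bed.png",t["img"][140:245,230:335],5)
st=manip.observe();print(st["tcp_pos"],st["ft_force"],st["width"])
E
```

```text
t apron [283.1, 208.7] 0.82 [ 0.4878 -0.0092  0.012 ]
t bridge [284.6, 162.9] 0.89 [ 0.6476 -0.0068  0.076 ]
s press [240.8, 236.9] 0.7 [0.4856 0.0058 0.    ]
s press [219.4, 146.7] 0.58 [0.4793 0.4636 0.    ]
s apron [242.2, 235.4] 0.55 [ 0.4886 -0.0011  0.012 ]
s bridge [301.1, 212.6] 0.69 [ 0.652  -0.0041  0.076 ]
s bridge [289.0, 171.8] 0.55 [0.6615 0.1827 0.076 ]
0.74 [280.9, 179.1] 2929
149 234
[[ 0.5625  0.0444  0.5653 -0.0551]
 [ 0.5441  0.044   0.5468 -0.0517]
 [ 0.5255  0.0472  0.5283 -0.0521]
 [ 0.5071  0.0467  0.5098 -0.0488]
 [ 0.4888  0.0462  0.4915 -0.0528]
 [ 0.4704  0.0494  0.4731 -0.0495]
 [ 0.4521  0.049   0.4548 -0.0499]
 [ 0.4337  0.0521  0.4366 -0.0502]
 [ 0.4156  0.0517  0.4184 -0.0506]]
-0.053635366 [0.487 0.048]
-0.013416967 [ 0.4972 -0.0512]
end [ 0.3915 -0.      0.012 ]
[0.4744 0.3006 0.1285] [-0.1219 -0.2239 -5.585 ] 0.02612809169515788
```

View pics/bed.png

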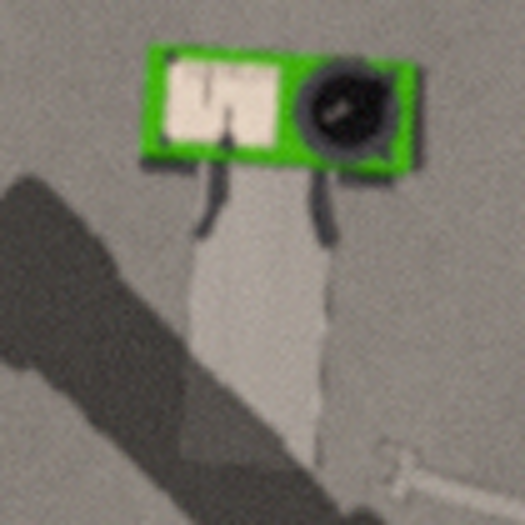

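The crop shows the bed turned slightly clockwise, with bridge corners at crop (152,43) and (417,62), the long mark at (207,90), and the pointer at (228,130). Getting the yaw from picked edges.

```bash
python3 - <<'E'
from h import *
np.set_printoptions(precision=4,suppress=True)
t=manip.get_image("top")
f=lambda c,z:atz(t,(230+c[0]/5-.4,140+c[1]/5-.4),z)[:2]
def yaw(a,b,z):
    d=f(b,z)-f(a,z);return np.arctan2(d[1],d[0])
print("L",yaw((180,462),(194,290),.012),"R",yaw((315,466),(328,280),.012))
print("bridge far",yaw((417,62),(152,43),.094)-np.pi/2,"near",yaw((413,173),(143,157),.094)-np.pi/2)
print(f((180,462),.012),f((315,466),.012),"ends", f((187,376),.012),f((321.5,373),.012))
print("bridge corners",[f(c,.094) for c in((152,43),(417,62),(413,173),(143,157))])
# fit edges by gradient in lab, rows 195-225
g=cv2.GaussianBlur(t["img"].astype(np.float32).sum(2),(0,0),1)
for name,c0 in(("L",267.5),("R",295)):
    E=[]
    for y in range(192,230):
        dx=np.diff(g[y]); a=int(c0-(y-190)*.07)-4; seg=dx[a:a+10]*(1 if name=="L" else -1)
        i=a+seg.argmax(); 
        if seg.max()>8: E.append(atz(t,(i+.5,y),.012)[:2])
    E=np.array(E);v=cv2.fitLine(E.astype(np.float32),cv2.DIST_HUBER,0,.001,.001).ravel();print(name,len(E),np.arctan(v[1]/v[0]),v[2:])
E
```

```text
L -0.055666313853364034 R -0.049987630370318094
bridge far -0.04398353791983389 near -0.031380822005304454
[0.401  0.0528] [ 0.4008 -0.0458] ends [0.4638 0.0493] [ 0.4687 -0.0492]
bridge corners [array([0.6945, 0.082 ]), array([ 0.6863, -0.1045]), array([ 0.6076, -0.103 ]), array([0.6135, 0.0861])]
L 38 -0.051407807 [0.4734 0.0499]
R 38 -0.052069757 [ 0.5022 -0.0497]
```

Emit:
{"fn": "jog_arm", "kwargs": {"slide": [[0,0,0],[0,0,0],[-0.6,-5,0],[-0.6,-5,0],[-0.6,-5,0],[-0.6,-5,0],[-0.6,-5,0],[-0.55,-5,0],[0,0,2],[0,0,2],[0,0,0],[0,0,0]], "roll": [-8,-7.8,0,0,0,0,0,0,0,0,0,0], "fingers": [0,0,0,0,0,0,0,0,0,0,0,0]}}

```text
time: 7.48
tcp_pos: [0.4953, -0.0004, 0.0899]
eef_rot: [[-0.999, 0.051, 0.001], [0.051, 0.999, 0.0], [-0.001, 0.0, -1.0]]
ft_force: [0.1, -0.1, -6.2]
width: 0.0264
finger_force: 60.7
```

```bash
python3 - <<'E'
from h import *
np.set_printoptions(precision=4,suppress=True)
s=manip.observe();p=wr(manip.get_image("wrist"),s)
print(s["tcp_pos"],s["eef_rot"],s["ft_force"],s["width"])
save("w3.png",p["img"],1.5)
for k,z in(("apron",.012),("bridge",.076),("mark",.095),("pointer_tip",.095),("ball",.165-.0372+.012)):
    for q in manip.mark_of(k,p)[:2]: print(k,q["at"],q["p"],atz(p,q["at"],z))
E
```

```text
[ 0.4953 -0.0004  0.0899] [[-0.9987  0.051   0.0007]
 [ 0.051   0.9987  0.0001]
 [-0.0007  0.0001 -1.    ]] [ 0.065  -0.0923 -6.1965] 0.026425848049009555
ball [253.1, 125.4] 0.58 [0.4279 0.0041 0.1398]
```

View pics/w3.png

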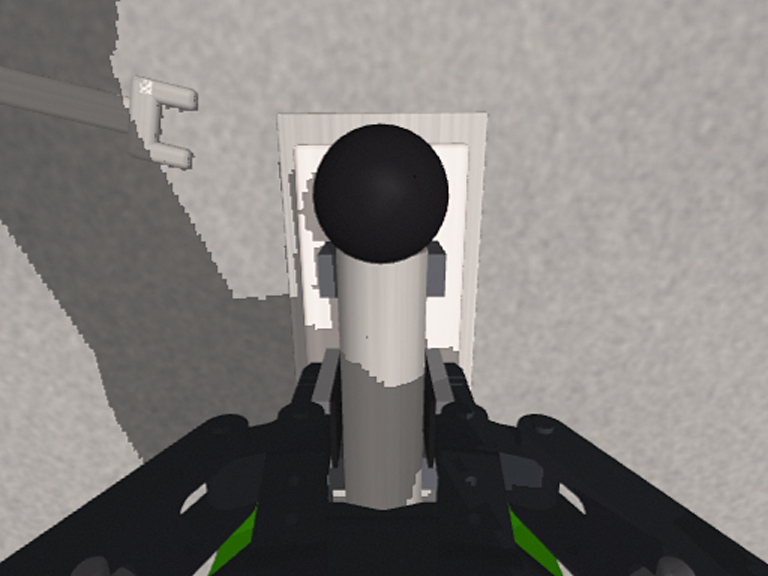

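The view shows the carrier at x≈382 centred over the bed end (corners (278,113), (488,113)) and parallel to it. Lowering.

Emit:
{"fn": "jog_arm", "kwargs": {"slide": [[0,0,3],[0,0,1.5],[0,0,0.5],[0,0,0.2],[0,0,0],[0,0,0]], "roll": [0,0,0,0,0,0], "fingers": [0,0,0,0,0,0]}}

```text
time: 8.52
tcp_pos: [0.4953, -0.0006, 0.0378]
eef_rot: [[-0.999, 0.051, 0.001], [0.051, 0.999, 0.0], [-0.001, 0.0, -1.0]]
ft_force: [-0.1, 0.3, -6.7]
width: 0.026
finger_force: 60.7
```

Emit:
{"fn": "jog_arm", "kwargs": {"slide": [[0,0,0.1],[0,0,0],[0,0,0]], "roll": [0,0,0], "fingers": [0,0,0]}}

```text
time: 8.9
tcp_pos: [0.4953, -0.0005, 0.0371]
eef_rot: [[-0.999, 0.051, 0.001], [0.051, 0.999, 0.0], [-0.001, 0.0, -1.0]]
ft_force: [-1.9, -0.2, 6.3]
width: 0.0262
finger_force: 62.1
```

Emit:
{"fn": "jog_arm", "kwargs": {"slide": [[0,0,0],[0,0,0],[0,0,0],[0,0,0],[0,0,-4],[0,0,-6],[0,0,-6],[3,0,0],[0,0,0],[0,0,0]], "roll": [0,0,0,0,0,0,0,0,0,0], "fingers": [0.6,1,1,1,1,1,1,1,1,1]}}

```text
time: 10.15
tcp_pos: [0.4652, 0.001, 0.1962]
eef_rot: [[-0.999, 0.051, 0.0], [0.051, 0.999, 0.0], [-0.0, 0.0, -1.0]]
ft_force: [-0.2, 0.7, 0.7]
width: 0.0854
finger_force: 0.0
```

```bash
python3 - <<'E'
from h import *
np.set_printoptions(precision=4,suppress=True)
s=manip.observe();p=wr(manip.get_image("wrist"),s)
print(s["time"],s["tcp_pos"],s["eef_rot"],s["ft_force"],s["width"])
save("w4.png",p["img"],1.5)
for k,z in(("carrier",.012),("barrel_grip",.054),("apron",.012),("bridge",.076),("mark",.095),("pointer_tip",.095),("ball",.082),("clamp_knob_grip",.12)):
    for q in manip.mark_of(k,p)[:2]: print(k,q["at"],q["p"],atz(p,q["at"],z))
E
```

```text
10.15 [0.4652 0.001  0.1962] [[-0.9987  0.051   0.0003]
 [ 0.051   0.9987  0.    ]
 [-0.0003  0.0001 -1.    ]] [-0.1673  0.6644  0.6655] 0.08536077860139374
carrier [252.0, 186.0] 0.88 [ 0.4868 -0.0017  0.012 ]
barrel_grip [253.0, 204.9] 0.88 [ 0.495  -0.0008  0.054 ]
barrel_grip [254.0, 185.1] 0.61 [0.4735 0.0014 0.054 ]
bridge [256.4, 343.9] 0.6 [ 0.6553 -0.0052  0.076 ]
mark [254.1, 347.6] 0.36 [ 0.641  -0.0071  0.095 ]
ball [252.4, 144.8] 0.87 [0.4282 0.0024 0.082 ]
```

View pics/w4.png

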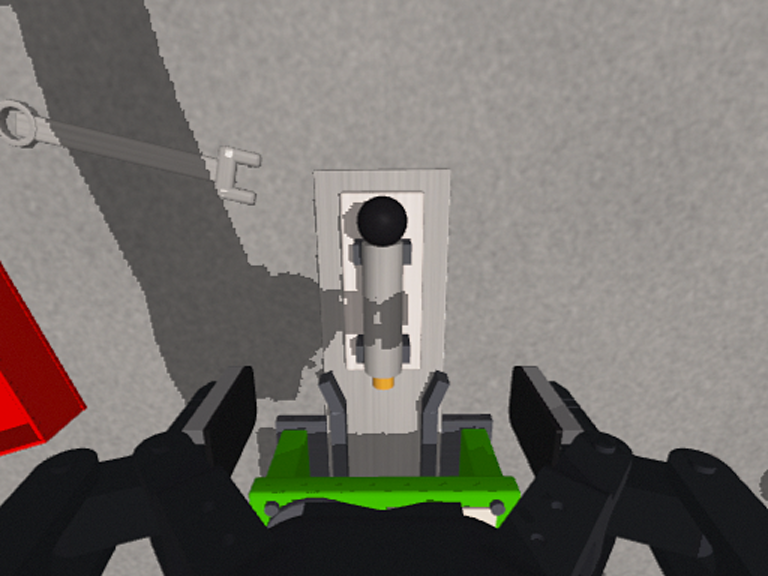

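The view shows the carrier at rest on the apron, aligned, with the ball at (382,220) and the nozzle at (383,382) between the flares. Now I'll push via the ball with shut fingers.

Emit:
{"fn": "jog_arm", "kwargs": {"slide": [[4,0,0],[4,0,0],[0,0,0],[0,0,5],[0,0,5],[0,0,3.4],[0,0,0],[0,0,0]], "roll": [0,0,0,0,0,0,0,0], "fingers": [0,0,0,0,0,0,0,0]}}

```text
time: 11.6
tcp_pos: [0.3861, 0.0051, 0.0631]
eef_rot: [[-0.999, 0.051, 0.001], [0.051, 0.999, 0.0], [-0.001, 0.0, -1.0]]
ft_force: [-0.6, 0.7, 0.4]
width: 0.0002
finger_force: 0.0
```

Emit:
{"fn": "jog_arm", "kwargs": {"slide": [[-0.8,0,0],[-0.8,0,0],[-0.8,0,0],[-0.8,0,0],[-0.8,0,0],[-0.8,0,0],[-0.8,0,0],[-0.8,0,0],[-0.8,0,0],[-0.8,0,0],[-0.8,0,0],[-0.8,0,0]], "roll": [0,0,0,0,0,0,0,0,0,0,0,0], "fingers": [0,0,0,0,0,0,0,0,0,0,0,0]}}

```text
time: 13.1
tcp_pos: [0.4795, 0.0001, 0.0623]
eef_rot: [[-0.999, 0.051, -0.004], [0.051, 0.999, 0.0], [0.004, -0.0, -1.0]]
ft_force: [-6.5, 0.7, 5.9]
width: -0.0002
finger_force: 3.4
```

```bash
python3 - <<'E'
from h import *
np.set_printoptions(precision=4,suppress=True)
s=manip.observe();p=wr(manip.get_image("wrist"),s)
print(s["tcp_pos"],s["ft_force"])
save("w5.png",p["img"],1.5)
E
```

```text
[0.4795 0.0001 0.0623] [-6.5024  0.6986  5.9352]
```

View pics/w5.png

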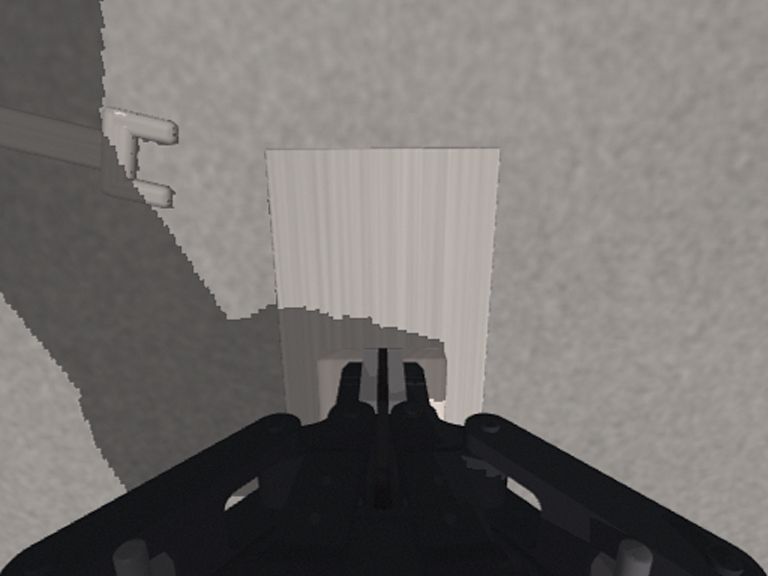

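The view shows the carrier's tail edge square across the bed (320–447, y 358) as it slides in. Continuing.

Emit:
{"fn": "jog_arm", "kwargs": {"slide": [[-0.7,0,0],[-0.7,0,0],[-0.7,0,0],[-0.7,0,0],[-0.7,0,0],[-0.5,0,0],[-0.3,0,0],[0,0,0]], "roll": [0,0,0,0,0,0,0,0], "fingers": [0,0,0,0,0,0,0,0]}}

```text
time: 14.15
tcp_pos: [0.5235, -0.0021, 0.0622]
eef_rot: [[-0.999, 0.051, -0.001], [0.051, 0.999, 0.0], [0.001, -0.0, -1.0]]
ft_force: [-4.3, 0.6, 2.5]
width: -0.0
finger_force: 2.1
```

Emit:
{"fn": "jog_arm", "kwargs": {"slide": [[-0.2,0,0],[-0.2,0,0],[-0.2,0,0],[-0.2,0,0]], "roll": [0,0,0,0], "fingers": [0,0,0,0]}}

```text
time: 14.65
tcp_pos: [0.531, -0.0025, 0.0622]
eef_rot: [[-0.999, 0.051, -0.002], [0.051, 0.999, 0.0], [0.002, -0.0, -1.0]]
ft_force: [-5.1, 0.5, 3.4]
width: 0.0006
finger_force: 2.8
```

Emit:
{"fn": "jog_arm", "kwargs": {"slide": [[-0.2,0,0],[-0.2,0,0],[-0.1,0,0]], "roll": [0,0,0], "fingers": [0,0,0]}}

```text
time: 15.02
tcp_pos: [0.5331, -0.0026, 0.0618]
eef_rot: [[-0.999, 0.051, -0.007], [0.051, 0.999, 0.0], [0.007, -0.0, -1.0]]
ft_force: [-15.7, 1.2, 12.3]
width: 0.0001
finger_force: 8.3
```

Emit:
{"fn": "jog_arm", "kwargs": {"slide": [[-0.2,0,0],[0,0,0],[1.5,0,0],[4,0,-2],[0,0,-6],[0,0,-6],[0,0,0]], "roll": [0,0,0,0,0,0,0], "fingers": [0,0,0,0,0,0,0]}}

```text
time: 15.9
tcp_pos: [0.4875, 0.0001, 0.2075]
eef_rot: [[-0.999, 0.051, 0.012], [0.051, 0.999, 0.002], [-0.012, 0.002, -1.0]]
ft_force: [0.6, -0.1, 0.6]
width: -0.0002
finger_force: 0.0
```

```bash
python3 - <<'E'
from h import *
np.set_printoptions(precision=4,suppress=True)
s=manip.observe();p=wr(manip.get_image("wrist"),s);t=manip.get_image("top");d=manip.get_image("side")
print(s["time"],s["tcp_pos"],s["ft_force"])
c=np.hstack([cv2.resize(p["img"],None,fx=.8,fy=.8)[:,:], np.zeros((307,10,3),np.uint8)])
def crop(i,x,y,w=70,f=5): return cv2.resize(i[y:y+60,x:x+w],None,fx=f,fy=f,interpolation=cv2.INTER_CUBIC)
b=np.hstack([crop(t["img"],255,140),crop(d["img"],265,180)])
h=np.zeros((b.shape[0]+c.shape[0],max(b.shape[1],c.shape[1]),3),np.uint8);h[:c.shape[0],:c.shape[1]]=c;h[c.shape[0]:,:b.shape[1]]=b
print(h.shape);save("m6.png",h)
for n,q in(("t",t),("d",d),("w",p)):
  for k,z in(("ball",.082),("carrier",.012),("mark",.095),("pointer_tip",.095),("clamp_knob_grip",.12)):
    for r in manip.mark_of(k,q)[:4]: 
        X=atz(q,r["at"],z)
        if abs(X[1])<.12 and X[0]>.4: print(n,k,np.round(r["at"],1),round(r["p"],2),X)
E
```

```text
15.9 [0.4875 0.0001 0.2075] [ 0.5821 -0.0963  0.5615]
(607, 700, 3)
t ball [283.4 186.8] 0.63 [ 0.5617 -0.004   0.082 ]
t carrier [283.  173.8] 0.66 [ 0.6167 -0.006   0.012 ]
t mark [273.5 160. ] 0.86 [0.6538 0.0336 0.095 ]
t clamp_knob_grip [300.1 160.7] 0.54 [ 0.6499 -0.0571  0.12  ]
d ball [266.9 215.9] 0.67 [ 0.5553 -0.0086  0.082 ]
d carrier [290.7 229.6] 0.81 [ 0.6273 -0.0004  0.012 ]
d mark [298.7 196. ] 0.58 [0.6559 0.0442 0.095 ]
d pointer_tip [300.  201.9] 0.39 [0.6533 0.0189 0.095 ]
d clamp_knob_grip [311.  209.2] 0.9 [ 0.6658 -0.0427  0.12  ]
d clamp_knob_grip [296.5 195.2] 0.71 [0.6419 0.0195 0.12  ]
w ball [254.2 247. ] 0.67 [ 0.5593 -0.0023  0.082 ]
w pointer_tip [257.4 317.8] 0.45 [ 0.6378 -0.0029  0.095 ]
```

View pics/m6.png

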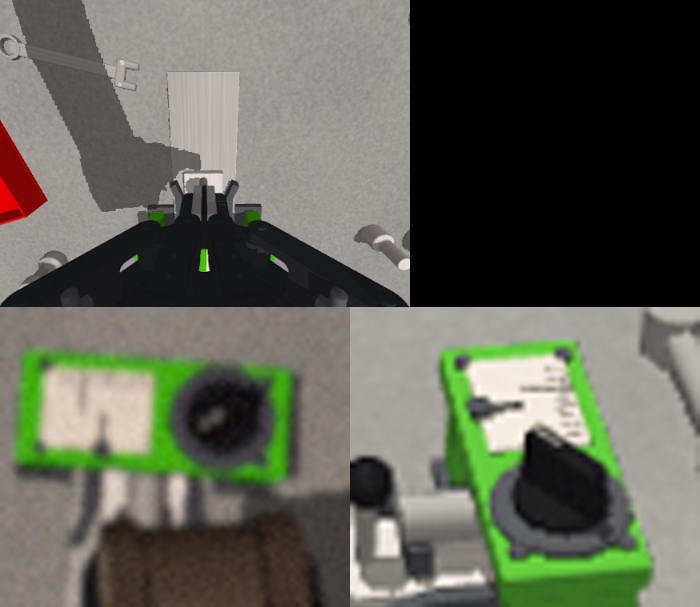

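The composite shows the carrier under the bridge with the ball behind it, and the pointer short of the long mark. I'll look from above the bridge.

Emit:
{"fn": "jog_arm", "kwargs": {"slide": [[-4,0,-2.5],[-4,0,-2.5],[-4,0,0],[0,0,0],[0,0,0]], "roll": [0,0,0,0,0], "fingers": [1,1,1,1,1]}}

```text
time: 17.42
tcp_pos: [0.6029, -0.0062, 0.2516]
eef_rot: [[-0.999, 0.051, -0.002], [0.051, 0.999, -0.0], [0.002, -0.0, -1.0]]
ft_force: [-0.6, -0.0, -0.6]
width: 0.0853
finger_force: 0.0
```

```bash
python3 - <<'E'
from h import *
np.set_printoptions(precision=4,suppress=True)
s=manip.observe();p=wr(manip.get_image("wrist"),s)
print(s["time"],s["tcp_pos"],s["eef_rot"])
save("w7.png",p["img"][110:384,90:430],2.3)
np.savez("w7.npz",mtx=p["mtx"],R=p["R"],t=p["t"])
for k,z in(("ball",.082),("carrier",.012),("bridge",.094),("mark",.095),("pointer_tip",.095),("clamp_knob_grip",.12)):
    for r in manip.mark_of(k,p)[:4]: 
        X=atz(p,r["at"],z); print(k,np.round(r["at"],1),round(r["p"],2),X)
E
```

```text
17.425 [ 0.6029 -0.0062  0.2516] [[-0.9987  0.0513 -0.0016]
 [ 0.0513  0.9987 -0.0001]
 [ 0.0016 -0.0002 -1.    ]]
ball [254.6 131.1] 0.95 [ 0.5595 -0.0026  0.082 ]
carrier [253.3 171.2] 0.89 [ 0.6197 -0.0075  0.012 ]
bridge [255.6 215.6] 0.67 [ 0.6508 -0.0061  0.094 ]
mark [301.8 218. ] 0.9 [0.6559 0.0451 0.095 ]
mark [286.9 275.5] 0.66 [0.7289 0.0272 0.095 ]
pointer_tip [288.7 218. ] 0.7 [0.6552 0.0305 0.095 ]
clamp_knob_grip [208.5 233.3] 0.81 [ 0.6575 -0.0555  0.12  ]
```

View pics/w7.png

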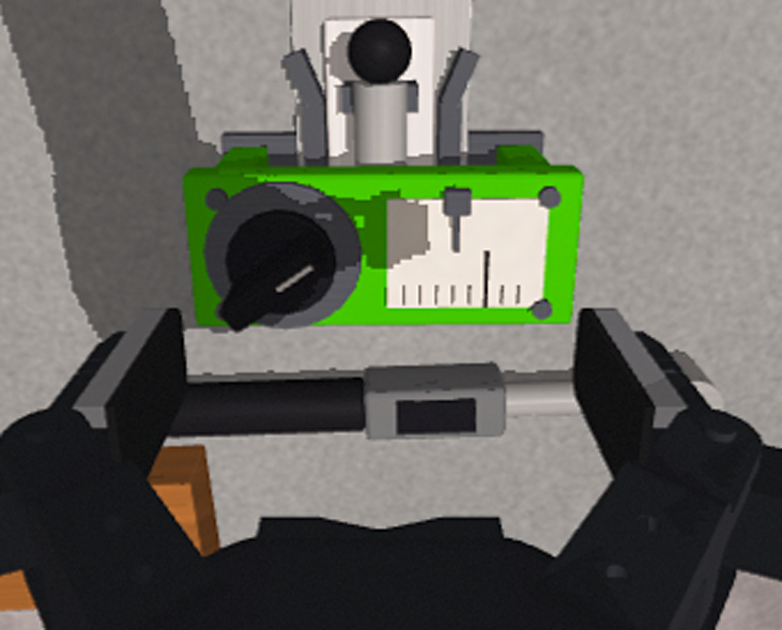

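```bash
python3 - <<'E'
from h import *
np.set_printoptions(precision=4,suppress=True)
s=manip.observe();print(s["joints"],s["tcp_pos"])
p=wr(manip.get_image("wrist"),s);t=manip.get_image("top");d=manip.get_image("side")
f=lambda x,y:np.array([90+x/2.3-.3,110+y/2.3-.3])
yw=-.051;c,sn=np.cos(yw),np.sin(yw);Rp=np.array([[c,sn],[-sn,c]]) # world->press
a,m=atz(p,f(456,251),.095),atz(p,f(487,270),.095)
print("dy press",Rp@(m-a)[:2], "turn",(Rp@(m-a)[:2])[1]/.018, a,m)
print("line tri",tri([(t,(297.9,162)),(p,f(294,278))]))
for z in(.12,.13,.14):
    u,v=atz(p,f(276,290),z),atz(p,f(312,266),z); w=Rp@(u-v)[:2]; print(z,u,v,"q",np.arctan2(-w[1],w[0]),np.linalg.norm(w))
C=[atz(p,f(*k),.094) for k in((184,172),(582,170),(572,322),(193,326))];print("corners",C,"ctr",np.mean(C,0))
K=[(p,manip.mark_of("clamp_knob_grip",p)[0]["at"])]
for q,c0 in((t,(300,161)),(d,(310,209))):
    for r in manip.mark_of("clamp_knob_grip",q):
        if np.hypot(*(np.array(r["at"])-c0))<8: K.append((q,r["at"]));break
print("knob",tri(K),len(K))
o=np.mean(C,0)[:2]-Rp.T@np.array([.037,0]);print("origin",o,"knob axis",o+Rp.T@np.array([.037,-.048]))
print("bridge disc ctr z.10", atz(p,f(282,253),.1))
# home check: tail edge vs bed end not visible; ball
print("ball press x", Rp@(atz(p,manip.mark_of("ball",p)[0]["at"],.082)[:2]-o))
e=[atz(p,f(325,17),.026),atz(p,f(433,17),.026)];print("tail edge",[Rp@(q[:2]-o) for q in e])
E
```

```text
[-0.1913  0.3563  0.1616  1.6337 -0.0615  1.1563  1.5048] [ 0.6034 -0.0061  0.2526]
dy press [0.0101 0.0156] turn 0.8641480419897537 [0.6574 0.0299 0.095 ] [0.6683 0.045  0.095 ]
line tri (array([ 0.6405, -0.0435,  0.1525]), [[-0.9, -0.2], [-3.2, -0.4]])
0.12 [ 0.6617 -0.0546  0.12  ] [ 0.6507 -0.0373  0.12  ] q 0.9532148053582388 0.020503950521944692
0.13 [ 0.6568 -0.0526  0.13  ] [ 0.6462 -0.036   0.13  ] q 0.9532148053582372 0.0197615953998862
0.14 [ 0.652  -0.0507  0.14  ] [ 0.6418 -0.0346  0.14  ] q 0.9532148053582402 0.01901924027782764
corners [array([ 0.6112, -0.0969,  0.094 ]), array([0.6197, 0.0898, 0.094 ]), array([0.6996, 0.0879, 0.094 ]), array([ 0.6921, -0.1036,  0.094 ])] ctr [ 0.6557 -0.0057  0.094 ]
knob (array([ 0.656 , -0.0556,  0.124 ]), [[-0.1, -0.7], [0.3, -0.1]]) 2
origin [ 0.6187 -0.0038] knob axis [ 0.6532 -0.0536]
bridge disc ctr z.10 [ 0.652  -0.0537  0.1   ]
ball press x [-0.0594 -0.001 ]
tail edge [array([-0.0696, -0.0307]), array([-0.0696,  0.0272])]
```

The crop shows the bar and white line at (276,290)–(312,266), pointer tip at (456,251), and the long mark at x≈487. The tail edge sits at press x = -69.6 mm, so the carrier is home. I've used all the views, so I'll measure the pointer and mark numerically with a rectified scale patch.

```bash
cat > scale.py <<'E'
from h import *
np.set_printoptions(precision=4,suppress=True,linewidth=250)
def run(show=True):
    s=manip.observe();p=wr(manip.get_image("wrist"),s)
    yw=-.051;c,sn=np.cos(yw),np.sin(yw);o=np.array([.6187,-.0038])
    W=lambda x,y:np.array([o[0]+c*x-sn*y,o[1]+sn*x+c*y,.095])
    xs=np.arange(.005,.075,.0025);ys=np.arange(0,.085,.001)
    M=np.array([[proj(p,W(x,y)) for y in ys] for x in xs],np.float32)
    g=cv2.remap(cv2.cvtColor(p["img"],cv2.COLOR_RGB2GRAY),M[...,0],M[...,1],cv2.INTER_LINEAR)
    if show:
        print(s["tcp_pos"],s["time"],"y0..84mm")
        for x,r in zip(xs,g): print("%5.1f "%(x*1e3)+"".join("#" if v<70 else "+" if v<120 else "-" if v<170 else "." for v in r))
    def cen(row):
        r=row.astype(float); b=np.percentile(r,70); w=np.clip(b-20-r,0,None); return (w*ys).sum()/w.sum()*1e3
    return xs,ys,g
if __name__=="__main__": run()
E
python3 scale.py
```

```text
[ 0.6037 -0.0061  0.2523] 18.125 y0..84mm
  5.0 +++++++--------------------++############+-------------------------------+##+++++++--
  7.5 +++++++++------------------+++++++++++++++-------------------------------+#+++++++++-
 10.0 ++--------...----..........-++++++++++++++................................-+++++++++-
 12.5 ++--------------------......-++++++++++++-.................................--++++++--
 15.0 ++--------------------......-++++++++++++-.....................................------
 17.5 ++--------------------.........-+++++----.......................................-----
 20.0 ++--------------------..........-++++..........................................------
 22.5 ++--------------------..........-++++...........................................-----
 25.0 ++--------------------..........-++++..........................................------
 27.5 +++-------------------..........-++++..........................................------
 30.0 +++-------------------...........++++...........................................-----
 32.5 +++-------------------............+++...
[... 817 characters left out ...]
.....--......--......+#......--......--............-----
 57.5 -+-.......+.......-.......-.......-.......--......+#......--......--............-----
 60.0 -+-.......+.......-.......-.......-.......-.......+#-.....--......--...........------
 62.5 -+-.......-.......-.......-.......-.......-.......++......--......--........-+++##+--
 65.0 --...............................................-++-.....................-+++++++++-
 67.5 ------------------------------------------------------------------------+++++++++++++
 70.0 ---------------------------------------------------------------------------+++++++++-
 72.5 ------------------------------------------------------------------------------++++---
```

Emit:
{"fn": "jog_arm", "kwargs": {"slide": [[-2.6,-2.3,0],[-2.6,-2.3,0],[0,0,0],[0,0,0],[0,0,0],[0,0,0],[0,0,0],[0,0,5],[0,0,4],[0,0,0],[0,0,0]], "roll": [0,0,10,10,10,10,10,4.6,0,0,0], "fingers": [1,1,1,1,1,1,1,1,1,1,1]}}

```text
time: 19.55
tcp_pos: [0.6542, -0.055, 0.1639]
eef_rot: [[-0.537, 0.844, 0.002], [0.844, 0.537, -0.0], [-0.001, 0.001, -1.0]]
ft_force: [0.4, -0.6, 0.1]
width: 0.0853
finger_force: 0.0
```

```bash
python3 - <<'E'
from h import *
np.set_printoptions(precision=4,suppress=True,linewidth=250)
s=manip.observe();p=wr(manip.get_image("wrist"),s);print(s["tcp_pos"],s["eef_rot"],s["joints"])
for r in manip.mark_of("clamp_knob_grip",p)[:3]: print(r["at"],r["p"],atz(p,r["at"],.124))
# ascii of tool-aligned plane z=.135 around axis
R=np.array(s["eef_rot"]);T=np.array(s["tcp_pos"])
g0=cv2.cvtColor(p["img"],cv2.COLOR_RGB2GRAY)
for x in np.arange(.045,-.045,-.003):
    row=""
    for y in np.arange(-.045,.045,.0015):
        X=T+R@np.array([x,y,0]);X[2]=.135;u=proj(p,X).astype(int)
        row+=" " if not(0<=u[0]<512 and 0<=u[1]<384) else " .:-=+*#%@"[9-int(g0[u[1],u[0]]//26)]
    print("%4d "%round(x*1e3)+row)
E
```

```text
[ 0.6542 -0.055   0.1639] [[-0.5368  0.8437  0.0018]
 [ 0.8437  0.5368 -0.0002]
 [-0.0011  0.0014 -1.    ]] [-0.2372  0.5383  0.3612  1.6078 -0.2125  1.0327  0.753 ]
[249.0, 221.1] 0.96 [ 0.6539 -0.0576  0.124 ]
  45 --------=--------+*======+**##*####+=-===========-      :@  
  42 ----------------*===+#******************#===========-      :
  39 ---------------*==#*************************==========+.    
  36 -------------+++*****************************#============.:
  33 ------------+=**********#@@@%%%%%%@@%***********============
  30 ----------=+*********%@%%%@@@@@@@@@%%%%@*********===========
  27 ---------===********@%%%%%@@@@@@@@@%%%%%%@*******#==========
  24 --------+==*******@%%%%%%%@%%%%%%%@%%%%%%%%%*******=========
  21 ------=+==+******%%%%%%%%@%%%@ %%%%%%%%%%%%%*******=========
  18 -----+====*******%%%%%%%%@%%%@ %%%%%%%%%%%%%%******+=====+--
  15 **--+=====******%%%%%%%%%@%%%@ %%%%%%%%%%%%%%#*****+====----
  12 ***===+%##******%%%%%%%%%%@%%@ #%%@%%%%%%%%%%%******===-----
   9 *+===+****#*****%%%%%%%%%%%%%@ #%%%%%%%%%%%%%%*****+==------
   6 +=====****+*****#%%%%%%%%
[... 391 characters left out ...]
######@@@@@@@@@%#######****************-
 -15 *****************#****####@@@@@@@@@%####********----******=-
 -18 **************************@@@@@@@@@%#**********------*+**+--
 -21 **************************@@@@@@@@@%#**********-------------
 -24 *************************#*%@@@@@%%#*#**********------------
 -27 ************************************#***************--------
 -30 *******************************#*******************=-------+
 -33 ****************************************************------**
 -36 *****************************************************----*#@
 -39 ******************************************************-**#@@
 -42 ********************************************************@@@@
```

The bar is aligned with the tool and centred (about 14 mm wide). Descend and grip.

Emit:
{"fn": "jog_arm", "kwargs": {"slide": [[0,0,3],[0,0,1.6],[0,0,0.8],[0,0,0],[0,0,0],[0,0,0],[0,0,0],[0,0,0]], "roll": [0,0,0,0,0,0,0,0], "fingers": [1,1,1,0.5,0,0,0,0], "grip_force": 40}}

```text
time: 20.65
tcp_pos: [0.652, -0.0557, 0.109]
eef_rot: [[-0.536, 0.844, -0.002], [0.844, 0.536, -0.0], [0.001, -0.002, -1.0]]
ft_force: [-6.7, -1.4, 7.4]
width: 0.0133
finger_force: 41.7
```

Emit:
{"fn": "jog_arm", "kwargs": {"slide": [[0,0,0],[0,0,0],[0,0,0],[0,0,0]], "roll": [6,7,7,0], "fingers": [0,0,0,0]}}

```text
time: 21.15
tcp_pos: [0.6518, -0.0558, 0.109]
eef_rot: [[-0.213, 0.977, -0.002], [0.977, 0.213, -0.001], [-0.0, -0.003, -1.0]]
ft_force: [-7.1, -1.3, 7.6]
width: 0.0132
finger_force: 41.7
```

```bash
python3 scale.py; python3 -c "
from cell import manip;s=manip.observe();print(s['wrist_torque'],s['joints'])"
```

```text
[ 0.6518 -0.0558  0.109 ] 21.15 y0..84mm
  5.0 ---------------------------------+++++++++++++++---------------------################
  7.5 --------------------------------++++++++++++++++---------++-----------###############
 10.0 -+................................-+++++++++++++-.....................+##############
 12.5 -+................................-+++++++++++++-......................##############
 15.0 -+......................................+++-............................#############
 17.5 -+......................................++++............................+############
 20.0 --......................................+++-.............................############
 22.5 --.....................................-++++..............................###########
 25.0 --.....................................-+++-..............................-##########
 27.5 --.....................................-++++...............................##########
 30.0 --.....................................-++++................................#########
 32.5 --.....................................-+
[... 941 characters left out ...]
.....#............---##
 60.0 --........#.......#.......+.......+.......+.......##.......+.......#...........-----#
 62.5 --........#.......#.......#.......+.......+.......##.......#.......#.......+#++++++--
 65.0 --..........................-.-...................++..-.................-+#++++++++++
 67.5 -------------------------------------------------------------------------+#++++++++++
 70.0 ----------------------------------------------------------------------------++++++++-
 72.5 -------------------------------------------------------------------------------------
[-0.31696044  1.43589385 -0.05265211] [-0.28258422  0.60847247  0.4321446   1.65953557 -0.2995222   0.94220969
  0.47569489]
```

Emit:
{"fn": "jog_arm", "kwargs": {"slide": [[0,0,0],[0,0,0],[0,0,0],[0,0,0],[0,0,0],[0,0,0]], "roll": [7,7,7,6,1,0], "fingers": [0,0,0,0,0,0]}}

```text
time: 21.95
tcp_pos: [0.6515, -0.0558, 0.109]
eef_rot: [[0.269, 0.963, -0.003], [0.963, -0.269, -0.0], [-0.001, -0.003, -1.0]]
ft_force: [-8.2, -1.5, 8.4]
width: 0.0131
finger_force: 41.8
```

```bash
sed -i 's/np.arange(0,.085,.001)/np.arange(.03,.07,.0004)/' scale.py; python3 scale.py
```

```text
[ 0.6515 -0.0558  0.109 ] 21.95 y0..84mm
  5.0 -------------------------------++++##++++++++++++++++++++++++++++++++--------------------------------
  7.5 .----..-----...-...........-...--++##++++++++++++++++++++++++++++++++---.............................
 10.0 ...................................+##++++++++++++++++++++++++++++++-................................
 12.5 ...................................+###############################+.................................
 15.0 .........................................------+++++++++-............................................
 17.5 .............................................--+++++++++.............................................
 20.0 ..............................................-+++++++++.............................................
 22.5 ..............................................-+#+++++++.............................................
 25.0 ...............................................+++++++++.............................................
 27.5 ...............................................+++++++++.........................
[... 1264 characters left out ...]
+###+.................+#-.................+#-.......
 60.0 ..........+#..................+#+................-####-................+#-.................+#+.......
 62.5 ..........--.....................................-####...............................................
 65.0 --+-----------------------------------------------------------+------------------------------------+#
 67.5 --------------------------------------------------------------------------------------------------###
 70.0 ------------------------------------------------------------------------------------------------+####
 72.5 -----------------------------------------------------------------------------------------------######
```

Emit:
{"fn": "jog_arm", "kwargs": {"slide": [[0,0,0],[0,0,0],[0,0,0],[0,0,-2],[0,0,-4],[0,0,-4],[2.8,0,0],[0,0,0],[0,0,0]], "roll": [0,0,0,0,0,0,0,0,0], "fingers": [0.4,0.8,1,1,1,1,1,1,1]}}

```text
time: 23.12
tcp_pos: [0.6606, -0.0282, 0.2088]
eef_rot: [[0.268, 0.963, 0.0], [0.963, -0.268, -0.0], [-0.0, 0.0, -1.0]]
ft_force: [-0.4, -0.3, 0.2]
width: 0.0852
finger_force: 0.0
```

```bash
python3 scale.py
```

```text
[ 0.6606 -0.0282  0.2088] 23.125 y0..84mm
  5.0 --------------------------------++++++++++++++++++++++++++++++++-------------------------------------
  7.5 ---------------.....----...---.--+++++++++++++++++++++++++++++++---------.........-..................
 10.0 ..................................-+++++++++++++++++++++++++++++-....................................
 12.5 ..................................-+++++++++++++++++++++++++++++-....................................
 15.0 ........................................-----+++++++++--.............................................
 17.5 .............................................-+++++++-...............................................
 20.0 .............................................--++++++--..............................................
 22.5 ..............................................-++++++--..............................................
 25.0 ..............................................-+++++++-..............................................
 27.5 .............................................--++++++-..........................
[... 1265 characters left out ...]
+##+................-+-..................++.........
 60.0 .........+#-.................-+-................-+##+................--+..................-+-........
 62.5 ................................................-+##+................................................
 65.0 -.-----------.....--...........................-------.....----------------------...--............--.
 67.5 -----------------------------------------------------------------------------------------------------
 70.0 -----------------------------------------------------------------------------------------------------
 72.5 -----------------------------------------------------------------------------------------------------
```

Pointer and mark agree within 0.2 mm. Retreat, take a last check of the carrier, and hand in.

Emit:
{"fn": "jog_arm", "kwargs": {"slide": [[0,0,-5],[0,0,-5],[0,0,0],[0,0,0]], "roll": [0,0,0,0], "fingers": [1,1,1,1]}}

```text
time: 23.68
tcp_pos: [0.6603, -0.0286, 0.3079]
eef_rot: [[0.269, 0.963, -0.001], [0.963, -0.269, -0.0], [-0.0, -0.001, -1.0]]
ft_force: [0.5, 0.6, -0.1]
width: 0.085
finger_force: 0.0
```

```bash
python3 - <<'E'
from h import *
d=manip.get_image("side")
for r in manip.mark_of("ball",d):
    X=atz(d,r["at"],.082)
    if abs(X[1])<.05: print(r["at"],r["p"],X)
print(manip.observe()["ft_force"],manip.hand_in())
E
```

```text
[268.9, 215.7] 0.62 [ 0.56082818 -0.00865483  0.082     ]
the job is handed in; nothing more can be done
[ 0.1719039   0.08335544 -0.78060828] None
```

The job is handed in at about 24 s: the silver carrier was set down on the apron, released and slid home against the back stop, then the knob was turned until the pointer was within about 0.2 mm of the long mark.

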